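# Clear the sharpening corner: hang the basket, slide the plate home

### The arm

A 6-joint arm with a two-finger parallel gripper is mounted at the origin on the work surface. World frame = base frame: x ahead of the robot, y to its left, z up, the work surface at z = 0. Lengths are in m, angles in degrees, forces in N, time in s.
With the tool pointing down it reaches from about 0.375 to 0.9 m from the base axis. Payload 3.1 kg.
Tool frame: the origin (TCP) lies on the centre line of the jaws, within the pads' length; the fingertips stand 25 mm ahead of it and the grasp point (between the pads) lies 6 mm ahead of it; z points along the fingers, y is the line along which they close (so a half turn about z gives the same grasp; the last joint's range is limited). The gripper opens to 87 mm and grips with 3 to 60 N. Pads are 19 mm wide; open, the fingers measure 117 mm over their backs; the gripper's body (75 mm by 190 mm) begins 51 mm behind the grasp point.
Start: joints at [58.7, 30.224, 82.088, -0, 67.689, -10.227], TCP at [0.225, 0.583, 0.248] pointing down, gripper open.
Joint ranges: [-176.69, 176.69], [-43.24, 126.21], [12.49, 139.97], [-82, 262], [0, 151.66], [-163.58, 163.58]. Speed limits (degrees/s): [159.86, 159.86, 180, 180, 180, 180].

### API

Orientations are given as a 3x3 rotation matrix whose columns are the frame's x, y, z axes.
In Python, from rig import bot, cams, models gives the robot as it stands. The module is installed in compiled form; this text tells all that it offers.
- The arm moves only by the shell command python3 -m handwheel 'ROWS' [OPENING]. ROWS is JSON, a list of rows, each a list of 6 numbers: the shift along the world's x, y, z each as a share of 1 m, from -1 to 1, then the turn, a rotation vector about the world's x, y, z each as a share of 2 rad, from -1 to 1. In form: [[dx, dy, dz, wx, wy, wz], ...]. A call has exactly 8 rows; each row is the pose to reach, as a shift and turn from the pose commanded when the call began; what a row does not reach only later rows make up. A row lasts 1/12 s, in which the tool goes at most 41.7 mm and 7.16 degrees, less where a joint would pass 70% of its speed; a pose out of reach is approached as far as the arm can. A call with a number of a shift or a turn outside -1 to 1 is refused whole. A call with a gripper value outside its range is refused whole. OPENING is the opening, from -1 (shut) to 1 (fully open), so that 0 is half open, set as the call begins (- or left out, the last holds). The fingers move at their own pace and stop on an object; the grip force is fixed at half the most. Time passes only in rows, so rows that repeat a pose let the fingers close, or fill a call up. It gives the time, the measured TCP pose, the force, the opening and the grip force at its end, in the units of the state.
- bot.read_state(): the state, without advancing time (a new reading comes with each control period).
- cams.capture(name): name is "scene" or "top" or "wrist"; returns (picture, depth): 384x512x3 uint8, blue, green, red; 384x512 float32, m along the optical axis (not along the pixel's ray), 0 where there is no reading.
- cams.calibration(name): a dict with "mtx" (3x3 intrinsics, pixels), "dist_coeffs" ([k1, k2, p1, p2, k3] as OpenCV has them; the pictures are not rectified), "R" (3x3) and "t" (3): a world point X has camera coordinates R X + t; the wrist camera has in their place "tool_from_camera" (4x4, takes a point from camera to tool coordinates, whose origin is the TCP and whose axes are the flange's). Camera axes: x right, y down, z forward; pixel columns grow to the right and rows downward; lengths in m; the calibration is good to about 2 mm. A picture is of the moment at which its call begins: read the wrist's pose just before it. calibration takes no time and is no camera call.
- bot.hand_in(): hands the job in; it is judged then, once.
Trained networks look in the newest picture that a camera, given by its name, has taken for a name from the list of things; names that differ only in an ending like _2 or _b are one class to them, and where a whole thing is asked for, a point or a joint stands for the part that bears it (a point fixed in the world has none). Each returns a list of dicts, best first, with "conf" (0 to 1); they miss things now and then, are a little off and sometimes report something else, mostly with a low value. They report only what shows in the picture. A call takes as long as a camera call. They do not tell look-alikes from the thing itself.
- models.spot_in(query, camera): "position" ([column, row] in pixels, amid what is visible of it).
- models.tip_of(query, camera): "position" ([column, row] in pixels: a listed point, or the origin of a listed thing).
The state is a dict: "time_s": time; "joint_positions": joint angles; "qvel": joint speeds; "tau": joint torques, N m; "position": TCP position; "tcp_rot": TCP orientation; "force": force on the tool from outside, world axes, zero at the start; "moment": the same for the moment, N m; "opening": opening from 0.0 (shut) to 1.0 (fully open); "grasp_force": force on a finger pad.
Only numpy, scipy, OpenCV 4.12 (cv2) and the standard library are available. Lean on these libraries where they do the work, as an engineer would, in place of code of your own. Each camera call takes 0.05 s, during which the arm holds its last target. There are 200 camera calls.

### The job

Put the sharpening things away on the workshop bench: hang the blue basket by its steel bar in the throat of the red strap hook, and push the wide sharpening plate, flat on the bench without lifting it, end first through the brass lead-in wings into the slot of the dark wooden case until it is fully home against the stop inside. The basket stands in the plate's way. Leave the bench's other things as they are, keep the basket upright and leave it hanging still.

Things in the scene. Friction and masses are not known exactly. Their poses are not given: they have to be found in the camera images.
- plate_center (a point): Centre (half-way up) of the loose flat sharpening plate: 150 long x 76 wide x 12 mm thick, dark grey steel face on an orange base, 0.4 to 0.85 kg, lying flat on the bench; a few N slide it. x axis along its length, y across, z up. Both ends are alike; at the start x points roughly towards the case (about world -y, within 0.5 rad). Too wide for most grippers.
- case: Fixed low dark-wood slotted case with a green patch on its roof, 117 mm wide, 26 mm high. Origin on the bench under the roof's middle; x axis along the slot, inwards (roughly world -y). The bench is the slot's floor: slot 81 mm wide, 16 mm high, from the roof's front edge at x = -60 mm to the stop at x = +60 mm. Fully home, the plate's centre is at x = -15 mm, y = 0.
- case_mouth (a point): Middle of the case's lead-in, on the bench, 90 mm before the case's origin (axes as the case). Here two brass wings, 26 mm high, are 110 mm apart; they narrow to the slot's 81 mm at the roof's front edge, 30 mm farther in. The wings have no roof. With the plate fully home its rear end is level with this point.
- basket_grip (a point): Middle of the upright wooden grip block of the loose blue sheet-metal basket (0.17 to 0.35 kg), 165 mm above the basket's underside. Block: 22 mm (x) x 36 mm (y) x 56 mm high, 128 to 184 mm above the underside. x across the bar, y along it, z up. Basket: 84 mm (x) x 100 mm (y) x 55 mm high, open on top, with an upright strap at each end of the bar (y = +-48.5 mm).
- basket_bar (a point): Middle of the basket's horizontal steel bar (10 mm thick, 94 mm free length along its y axis), right under the grip block, 40 mm below point basket_grip; axes as there. This bar hangs in the hook, either way round.
- hook_throat (a point): Middle of the throat's floor of the fixed red strap hook, 200 mm above the bench. x axis points to the post (about world +x, within 0.3 rad), z up. Throat 29 mm long (x), strap 30 mm wide (y) and 5 mm thick; it lies between an upturned tip (-x) and the arm (+x), both 16 mm higher than the floor, open above and at both sides. Hung right, the bar lies along y, its centre 5 mm above this point.
- hook: The hook's stand: origin on the bench under the post, 75 mm from the throat along +x; the level arm at 216 mm is its highest part. Steel base 80 x 120 x 12 mm, from 20 mm before the post to 60 mm behind it.
- jar: Closed glass jar with black cap, 72 mm across, 110 mm high, loose bystander; origin under its centre. It stands at the back of the bench, where the hook does not.
- oil: Bottle with red cap, 48 mm across, 130 mm high, loose bystander; origin under its centre.
- tumbler: Drinking glass, 72 mm across, 110 mm high, loose bystander; origin under its centre.
- driver: Screwdriver 160 mm long, lying beyond the case's inner end, loose bystander, its x axis along its length.
- mallet: Hammer 220 mm long, lying far left, loose bystander, its x axis along its length.
- file: Flat file with wooden handle, 230 mm long, 26 mm wide, 24 mm high, lying crosswise beyond the basket, loose bystander; x axis along its length to the blade, origin under it 110 mm from the handle's end.
- cork: Cork block 70 x 50 x 30 mm, loose bystander far left; origin under its centre.
- plate: The sharpening plate as a body; origin under its centre (6 mm under point plate_center).
- basket: The basket as a body; origin in the middle of its underside.
Mind the look-alikes: they are no part of the job. There is more than one size of the plate; the job needs the smaller.

How it is judged (in metres and radians):
At the end, for the whole second after the job is handed in: Bar within 12 mm of the throat's middle along it and 20 mm in plan, resting on its floor; basket upright within 0.25 rad and under 30 mm/s. Plate flat on the bench in the slot, within 6 mm of the stop and of the middle line, square within 0.08 rad, at rest (horizontal distance between basket_bar and hook_throat below 0.02 m and x of basket_bar in the frame of hook_throat between -0.012 and 0.012 m and z of basket_bar in the frame of hook_throat between 0 and 0.01 m and angle between basket_bar's own z axis and vertical below 0.25 rad and x of plate_center in the frame of case between -0.021 and -0.01 m and y of plate_center in the frame of case between -0.006 and 0.006 m and angle between the x axis of plate_center and the x axis of case, either way round below 0.08 rad and height (world z) of plate_center below 0.01 m and linear speed of basket below 0.03 m/s and linear speed of plate below 0.01 m/s); the robot touches nothing.
It fails at once if the plate is lifted off the bench (its centre more than 14 mm up from where it lies) (height (world z) of plate_center above 0.02 m).
It fails at once if the basket is tipped by more than 0.8 rad (angle between basket_bar's own z axis and vertical above 0.8 rad).
It fails at once if a bystander is shifted by more than 30 mm (distance of any of jar, oil, tumbler, driver, mallet, file, cork from where it was at the start of the episode above 0.03 m).
It fails at once if the jar, the oil bottle or the tumbler is tipped (angle between any of jar, oil, tumbler's own z axis and vertical above 0.4 rad).
It also fails if it takes over 61 s, if anything falls off the work surface, if the arm or the gripper's body presses on something with over 40 N, if the wrist force passes 120 N, or if a joint passes its speed limit or range.

## Working session

There is one attempt and no reset: what is moved stays moved. The work goes in short steps, Python scripts to look and compute and a shell command to move; the robot and the scene stay as the last step left them, time stands still between calls to the robot, and variables do not carry over. Pictures are saved under pics/ and viewed, at most 10 in all, crops included, and the job is handed in when it is done.

```bash
mkdir -p pics; cat > h.py <<'E'
import numpy as np, cv2
from rig import bot, cams, models
def grab(n):
    s=bot.read_state(); im,d=cams.capture(n); c=cams.calibration(n)
    K=np.array(c["mtx"]);D=np.array(c["dist_coeffs"])
    if "R" in c: R=np.array(c["R"]);t=np.array(c["t"])
    else:
        T=np.eye(4);T[:3,:3]=s["tcp_rot"];T[:3,3]=s["position"]
        M=np.linalg.inv(T@np.array(c["tool_from_camera"]));R=M[:3,:3];t=M[:3,3]
    return im,d,(K,D,R,t)
def ray(c,uv):
    K,D,R,t=c
    p=cv2.undistortPoints(np.float64(uv).reshape(-1,1,2),K,D).reshape(-1,2)
    return -R.T@t, np.c_[p,np.ones(len(p))]@R
def onz(c,uv,z):
    o,r=ray(c,uv); return o+r*((z-o[2])/r[:,2])[:,None]
def cloud(c,d):
    h,w=d.shape; v,u=np.mgrid[:h,:w]; o,r=ray(c,np.c_[u.ravel(),v.ravel()])
    return (o+r*d.ravel()[:,None]).reshape(h,w,3)
def dep(c,d,uv):
    u,v=int(round(uv[0])),int(round(uv[1])); o,r=ray(c,[uv])
    w=d[max(0,v-2):v+3,max(0,u-2):u+3]; w=w[w>0]
    return o+r[0]*np.median(w) if len(w) else None
E
python3 - <<'E'
from h import *
np.set_printoptions(precision=3,suppress=True)
for n in ["top","scene"]:
    im,d,c=grab(n); cv2.imwrite(f"pics/{n}0.png",im)
    print(n,"cam at",-c[2].T@c[3])
    for q in ["plate_center","case","case_mouth","basket_grip","hook_throat","hook","jar","oil","tumbler","file","driver"]:
        for r in models.tip_of(q,n)[:3]:
            z={"plate_center":.006,"basket_grip":.165,"hook_throat":.2}.get(q,0)
            print(n,q,round(r["conf"],2),np.round(r["position"]),onz(c,[r["position"]],z)[0])
print(bot.read_state())
E
```

```text
top cam at [0.413 0.013 1.165]
top plate_center 0.84 [177. 189.] [0.503 0.254 0.006]
top plate_center 0.8 [183. 275.] [0.26  0.237 0.006]
top case 0.79 [339. 191.] [ 0.49  -0.215  0.   ]
top case 0.75 [259. 187.] [0.507 0.017 0.   ]
top case_mouth 0.73 [307. 202.] [ 0.46 -0.12  0.  ]
top case_mouth 0.58 [338. 192.] [ 0.488 -0.209  0.   ]
top case_mouth 0.36 [269. 153.] [ 0.605 -0.015  0.   ]
top basket_grip 0.98 [260. 191.] [0.483 0.014 0.165]
top hook_throat 0.9 [196. 123.] [0.647 0.167 0.2  ]
top hook 0.69 [213. 114.] [0.723 0.148 0.   ]
top jar 0.61 [322. 116.] [ 0.71  -0.172  0.   ]
top oil 0.97 [371. 139.] [ 0.639 -0.31   0.   ]
top oil 0.5 [397. 202.] [ 0.456 -0.381  0.   ]
top tumbler 0.66 [405. 157.] [ 0.585 -0.408  0.   ]
top tumbler 0.66 [309. 202.] [ 0.458 -0.125  0.   ]
top file 0.58 [269. 151.] [ 0.61  -0.014  0.   ]
top file 0.44 [406. 156.] [ 0.589 -0.412  0.   ]
top driver 0.7 [398. 200.] [ 0.462 -0.384  0.   ]
scene cam at [ 1.249 -0.598  1.086]
scene plate_center 0.9 [264. 147.] [0.244 0.242 0.006]
scene plate_center 0.85 [314. 183.] [0.507 0.244 0.006]
scene plate_
[... 590 characters left out ...]
] [ 0.594 -0.416  0.   ]
scene file 0.59 [273. 237.] [ 0.594 -0.018  0.   ]
scene driver 0.57 [143. 274.] [ 0.452 -0.401  0.   ]
scene driver 0.23 [315. 183.] [0.505 0.252 0.   ]
{'time_s': 1.2, 'joint_positions': array([ 58.698,  30.222,  82.088,  -0.   ,  67.688, -10.228]), 'qvel': array([-0.076,  0.123,  0.051,  0.052,  0.106, -0.032]), 'tau': array([  0.   , -44.003, -17.699,   0.064,   0.05 ,  -0.   ]), 'position': array([0.225, 0.583, 0.248]), 'tcp_rot': array([[-0.933,  0.36 ,  0.   ],
       [ 0.36 ,  0.933,  0.   ],
       [-0.   ,  0.   , -1.   ]]), 'force': array([ 0.16 , -0.388, -0.863]), 'moment': array([-0.029,  0.004,  0.013]), 'grasp_force': 0.0, 'opening': 1.000409025491671}
```

View pictures.

```bash
python3 - <<'E'
import cv2
a=cv2.imread("pics/top0.png");cv2.imwrite("pics/top0c.png",cv2.resize(a[60:330,120:440],(800,675))[:600])
E
```

```text
(no output)
```

View pics/top0c.png

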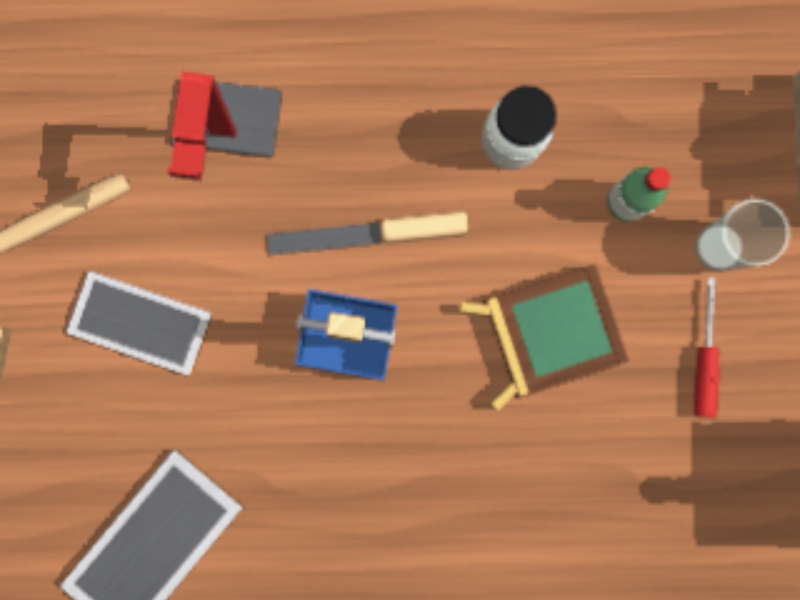

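View pics/scene0.png

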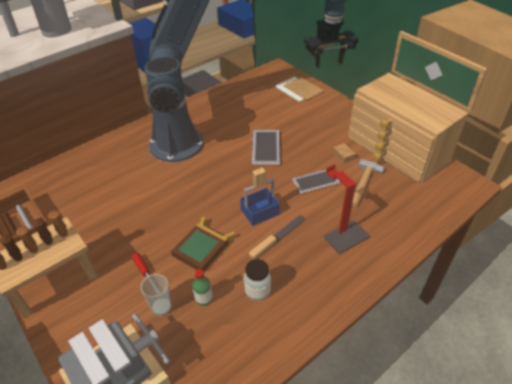

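```bash
python3 - <<'E'
from h import *
np.set_printoptions(precision=3,suppress=True)
im,d,c=grab("top"); P=cloud(c,d); hsv=cv2.cvtColor(im,cv2.COLOR_BGR2HSV); H,S,V=cv2.split(hsv)
def rect(mask,z,seed,name):
    n,l,st,ce=cv2.connectedComponentsWithStats(mask.astype(np.uint8))
    v,u=np.nonzero(mask); i=np.argmin((u-seed[0])**2+(v-seed[1])**2); k=l[v[i],u[i]]
    cs,_=cv2.findContours((l==k).astype(np.uint8),cv2.RETR_EXTERNAL,cv2.CHAIN_APPROX_NONE)
    w=onz(c,cs[0].reshape(-1,2),z); r=cv2.minAreaRect(np.float32(w[:,:2]*1000))
    dz=P[...,2][l==k]
    print(name,"n",st[k,4],"ctr",np.array(r[0]),"size",np.array(r[1]),"ang",r[2],"depth z med",np.median(dz))
rect((S<90)&(V>40),.012,(177,189),"plateA")
rect((S<90)&(V>40),.012,(183,275),"plateB")
rect((H>50)&(H<90)&(S>80),.026,(345,191),"green")
rect((H>100)&(H<130)&(S>110),.055,(255,200),"basket blue")
rect(((H<6)|(H>174))&(S>180),.216,(196,105),"hook red")
rect((H>15)&(H<30)&(S<170)&(V>190),.184,(259,191),"grip")
for q in [(259,188),(345,191),(196,97),(195,124),(177,189),(183,275)]: print(q,hsv[q[1],q[0]],P[q[1],q[0]])
big=cv2.resize(im[90:220,140:400],None,fx=3,fy=3,interpolation=cv2.INTER_CUBIC); cv2.imwrite("pics/c1.png",big)
E
```

```text
plateA n 1435 ctr [504.276 257.614] size [152.487  77.669] ang 69.90038299560547 depth z med 0.0126557237045406
plateB n 2646 ctr [250.725 244.695] size [103.493 202.387] ang 49.23934555053711 depth z med 0.01627906314456551
green n 892 ctr [ 487.909 -223.171] size [81.036 87.485] ang 17.334407806396484 depth z med 0.027340163879384427
basket blue n 487 ctr [462.874  24.383] size [96.925 40.726] ang 78.9572525024414 depth z med 0.0035942941519231386
hook red n 596 ctr [674.895 151.542] size [54.19  98.641] ang 81.68877410888672 depth z med 0.21484851399767935
grip n 120 ctr [483.602  19.152] size [33.966 20.427] ang 79.48457336425781 depth z med 0.18389608450008793
(259, 188) [ 20  84 248] [0.489 0.016 0.185]
(345, 191) [ 73  99 147] [ 0.488 -0.226  0.023]
(196, 97) [  1 186 218] [0.706 0.163 0.219]
(195, 124) [  1 186 217] [0.645 0.169 0.2  ]
(177, 189) [120   7 109] [0.503 0.252 0.012]
(183, 275) [120   7 109] [0.26  0.235 0.017]
```

View pics/c1.png

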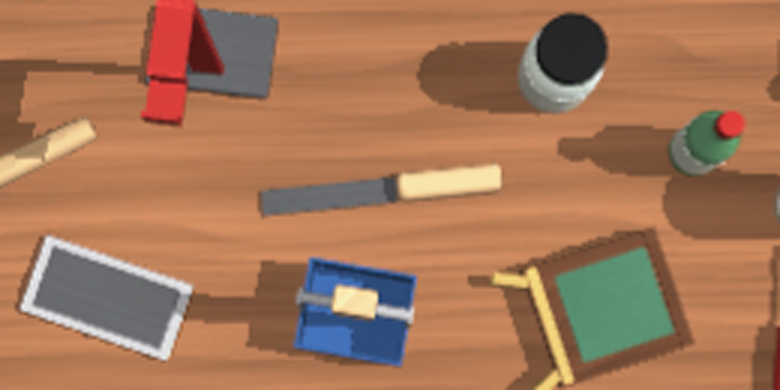

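Candidates for the plate: (177,189), which measures 152x78 mm, and (183,275), which measures 202x103 mm and is the look-alike. I take the smaller at (177,189). It also points along -y, within 0.5 rad. In the crop the basket's grip block is at full-image pixel (259,191), the hook throat at (195,124), and the case's green patch at (345,191) with the wings to its left. First I move above the basket.

```bash
python3 -m handwheel '[[0.018,-0.037,0.005,0,0,0.01],[0.036,-0.073,0.01,0,0,0.02],[0.054,-0.11,0.015,0,0,0.03],[0.072,-0.147,0.02,0,0,0.04],[0.09,-0.184,0.025,0,0,0.05],[0.108,-0.22,0.03,0,0,0.06],[0.126,-0.257,0.03,0,0,0.07],[0.142,-0.29,0.03,0,0,0.08]]' 1
python3 -m handwheel '[[0.015,-0.035,0.005,0,0,0.005],[0.03,-0.07,0.01,0,0,0.01],[0.047,-0.107,0.015,0,0,0.012],[0.063,-0.143,0.02,0,0,0.012],[0.08,-0.18,0.02,0,0,0.012],[0.095,-0.215,0.02,0,0,0.012],[0.11,-0.25,0.02,0,0,0.012],[0.117,-0.274,0.02,0,0,0.012]]'
python3 - <<'E'
from h import *
np.set_printoptions(precision=3,suppress=True)
im,d,c=grab("wrist"); cv2.imwrite("pics/w1.png",im); P=cloud(c,d)
s=bot.read_state(); print(s["position"],s["time_s"],"yaw",np.degrees(np.arctan2(s["tcp_rot"][1,1],s["tcp_rot"][0,1])),"cam",-c[2].T@c[3])
m=(P[...,2]>.178)&(P[...,2]<.192)&(abs(P[...,0]-.484)<.06)&(abs(P[...,1]-.019)<.06)
r=cv2.minAreaRect(np.float32(P[m][:,:2]*1000)); print(m.sum(),r)
for q in ["basket_grip","basket_bar"]:
  for k in models.tip_of(q,"wrist")[:2]: print(q,k,onz(c,[k["position"]],.165 if "grip" in q else .125))
E
```

```text
time_s: 1.92
position: [0.3676, 0.2913, 0.2782]
tcp_rot: [[-0.979, 0.205, 0.002], [0.205, 0.979, 0.0], [-0.002, 0.001, -1.0]]
force: [0.9, -1.1, -0.3]
opening: 0.998
grasp_force: 0.0
time_s: 2.58
position: [0.4857, 0.0158, 0.298]
tcp_rot: [[-0.983, 0.185, 0.003], [0.185, 0.983, -0.001], [-0.003, -0.001, -1.0]]
force: [0.4, 0.3, 0.2]
opening: 1.0
grasp_force: 0.0
[0.487 0.013 0.298] 2.6333 yaw 79.24452080649121 cam [0.419 0.027 0.436]
783 ((482.2779541015625, 18.00139808654785), (34.872772216796875, 22.2659969329834), 78.6866226196289)
basket_grip {'position': [259.8, 187.2], 'conf': 0.67} [[0.481 0.019 0.165]]
basket_bar {'position': [258.8, 182.5], 'conf': 0.58} [[0.484 0.017 0.125]]
```

View pics/w1.png

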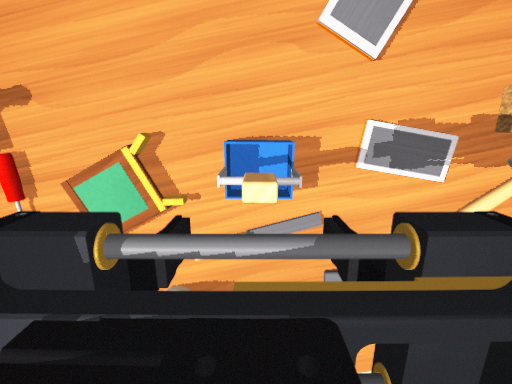

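The wrist view shows the grip block at (260,187) between the jaws, at world (0.482, 0.018) with yaw 78.7°. I go down and grip it.

```bash
python3 -c "
from h import *
s=bot.read_state();print(s['position'],s['qvel'])"
python3 -m handwheel '[[-0.002,-0.001,-0.015,0,0,-0.002],[-0.002,-0.001,-0.035,0,0,-0.002],[-0.002,-0.001,-0.06,0,0,-0.002],[-0.002,-0.001,-0.085,0,0,-0.002],[-0.002,-0.001,-0.105,0,0,-0.002],[-0.002,-0.001,-0.118,0,0,-0.002],[-0.002,-0.001,-0.123,0,0,-0.002],[-0.002,-0.001,-0.123,0,0,-0.002]]'
python3 -m handwheel '[[0,0,0,0,0,0],[0,0,0,0,0,0],[0,0,0,0,0,0],[0,0,0,0,0,0],[0,0,0,0,0,0],[0,0,0,0,0,0],[0,0,0,0,0,0],[0,0,0,0,0,0]]' -1
```

```text
[0.48431033 0.01752338 0.29756506] [ 2.84479094 -0.89891371  1.88102228  0.79392695  0.78545883  0.42876703]
time_s: 3.4
position: [0.4804, 0.0195, 0.1736]
tcp_rot: [[-0.983, 0.185, -0.003], [0.185, 0.983, 0.001], [0.003, 0.0, -1.0]]
force: [-0.0, 0.8, 0.6]
opening: 1.001
grasp_force: 0.0
time_s: 4.07
position: [0.4817, 0.0181, 0.1746]
tcp_rot: [[-0.982, 0.187, 0.0], [0.187, 0.982, -0.0], [-0.0, -0.0, -1.0]]
force: [0.5, 0.5, -0.5]
opening: 0.477
grasp_force: 0.0
```

```bash
python3 -m handwheel '[[0,0,0,0,0,0],[0,0,0,0,0,0],[0,0,0,0,0,0],[0,0,0.005,0,0,0],[0,0,0.015,0,0,0],[0,0,0.03,0,0,0],[0,0,0.05,0,0,0],[0,0,0.07,0,0,0]]'
python3 -m handwheel '[[0,0,0.02,0,0,0],[0,0.015,0.035,0,0,0],[0,0.035,0.045,0,0,0],[0,0.06,0.045,0,0,0],[0,0.085,0.045,0,0,0],[0,0.105,0.045,0,0,0],[0,0.12,0.045,0,0,0],[0,0.125,0.045,0,0,0]]'
python3 - <<'E'
from h import *
np.set_printoptions(precision=4,suppress=True)
s=bot.read_state(); print(s["position"],s["time_s"],s["grasp_force"])
for n in ["top","wrist"]:
  im,d,c=grab(n); P=cloud(c,d); np.save(f"d_{n}.npy",P); cv2.imwrite(f"pics/{n}2.png",im)
  hsv=cv2.cvtColor(im,cv2.COLOR_BGR2HSV); H,S,V=cv2.split(hsv); x,y,z=P[...,0],P[...,1],P[...,2]
  red=((H<6)|(H>174))&(S>150)&(x>.58)&(x<.8)&(y>.08)&(y<.24)
  for a,b in [(.193,.207),(.210,.223)]:
    m=red&(z>a)&(z<b); Q=P[m]
    if len(Q)>20: print(n,a,len(Q),cv2.minAreaRect(np.float32(Q[:,:2]*1000)),"z",np.median(Q[:,2]))
  for k in models.tip_of("hook_throat",n)[:2]: print(k,onz(c,[k["position"]],.2))
  m=(abs(x-.504)<.12)&(abs(y-.257)<.12)&(S<110)&(V>40)&(z<.03)
  mm=m.astype(np.uint8); nn,l,st,_=cv2.connectedComponentsWithStats(mm); k=1+np.argmax(st[1:,4])
  print("plate",n,cv2.minAreaRect(np.float32(onz(c,np.argwhere(l==k)[:,::-1],.012)[:,:2]*1000)))
  m=(H>50)&(H<90)&(S>80)&(abs(x-.488)<.08)&(abs(y+.223)<.08)
  Q=onz(c,np.argwhere(m)[:,::-1],.026)
  if len(Q)>50: print("green",n,cv2.minAreaRect(np.float32(Q[:,:2]*1000)))
E
```

```text
time_s: 4.73
position: [0.4806, 0.0183, 0.2446]
tcp_rot: [[-0.982, 0.187, -0.003], [0.187, 0.982, 0.0], [0.003, -0.0, -1.0]]
force: [0.6, -1.2, -2.3]
opening: 0.408
grasp_force: 30.0
time_s: 5.4
position: [0.4806, 0.1451, 0.2892]
tcp_rot: [[-0.983, 0.185, -0.002], [0.185, 0.983, 0.001], [0.002, 0.0, -1.0]]
force: [-0.2, -0.2, -3.8]
opening: 0.413
grasp_force: 30.0
[0.4806 0.1451 0.2892] 5.4 29.981117566348985
top 0.193 142 ((675.801025390625, 164.35910034179688), (30.12853240966797, 89.3270263671875), 82.03654479980469) z 0.20060721857535424
top 0.21 380 ((677.402099609375, 163.93692016601562), (31.030078887939453, 99.9800033569336), 82.83477783203125) z 0.2165992186475818
{'position': [195.5, 124.3], 'conf': 0.6} [[0.6448 0.1674 0.2   ]]
plate top ((436.98223876953125, 220.51388549804688), (102.02162170410156, 36.339542388916016), 37.6989860534668)
green top ((487.8544921875, -222.99041748046875), (81.03601837158203, 87.10462188720703), 17.332399368286133)
plate wrist ((501.8079528808594, 255.77789306640625), (150.5615997314453, 77.03248596191406), 69.79888153076172)
green wrist ((485.8568115234375, -226.5740966796875), (84.55052185058594, 90.80033111572266), 17.35892677307129)
```

The hook throat comes out at (0.646, 0.168) with its axis at yaw -7.6°. I bring the basket in from -x with the bar at 0.24.

```bash
python3 -m handwheel '[[0.005,0.01,0,0,0,0.005],[0.015,0.022,0,0,0,0.01],[0.028,0.033,0,0,0,0.02],[0.043,0.041,0,0,0,0.028],[0.06,0.041,0,0,0,0.028],[0.08,0.038,0,0,0,0.028],[0.1,0.035,0,0,0,0.028],[0.118,0.032,0,0,0,0.028]]'
python3 -m handwheel '[[0.014,-0.002,0,0,0,0],[0.026,-0.004,0,0,0,0],[0.035,-0.005,0,0,0,0],[0.042,-0.006,0,0,0,0],[0.046,-0.007,0,0,0,0],[0.046,-0.007,0,0,0,0],[0.046,-0.007,0,0,0,0],[0.046,-0.007,0,0,0,0]]'
python3 - <<'E'
from h import *
np.set_printoptions(precision=4,suppress=True)
s=bot.read_state(); print(s["position"])
a,_,_=grab("scene"); b,_,_=grab("wrist")
cv2.imwrite("pics/w3.png",np.hstack([cv2.resize(a[120:280,270:420],(400,427)),cv2.resize(b,(400,300))[:, :][np.r_[0:300,[299]*127]]]))
E
```

```text
time_s: 6.27
position: [0.6014, 0.1748, 0.2893]
tcp_rot: [[-0.991, 0.132, 0.0], [0.132, 0.991, 0.0], [-0.0, 0.0, -1.0]]
force: [-1.1, -0.7, -4.5]
opening: 0.412
grasp_force: 30.0
time_s: 6.93
position: [0.6449, 0.1684, 0.2895]
tcp_rot: [[-0.991, 0.131, -0.001], [0.131, 0.991, 0.0], [0.001, -0.0, -1.0]]
force: [0.9, 0.0, -3.7]
opening: 0.409
grasp_force: 30.0
[0.6449 0.1684 0.2895]
```

View pics/w3.png

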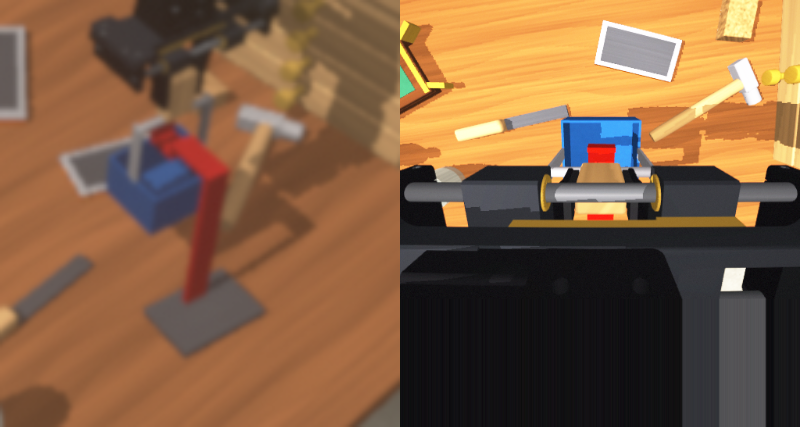

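Left, in the scene crop, the hook's arm runs between the basket's two straps. Right, in the wrist view, the red tip shows at about (602,153), ahead of the bar and centred. I lower the basket into the throat.

```bash
python3 -m handwheel '[[0,0,-0.005,0,0,0],[0,0,-0.011,0,0,0],[0,0,-0.018,0,0,0],[0,0,-0.024,0,0,0],[0,0,-0.029,0,0,0],[0,0,-0.032,0,0,0],[0,0,-0.034,0,0,0],[0,0,-0.034,0,0,0]]'
python3 -m handwheel '[[0,0,-0.001,0,0,0],[0,0,-0.001,0,0,0],[0,0,-0.001,0,0,0],[0,0,-0.001,0,0,0],[0,0,-0.001,0,0,0],[0,0,-0.001,0,0,0],[0,0,-0.001,0,0,0],[0,0,-0.001,0,0,0]]'
```

```text
time_s: 7.7
position: [0.6455, 0.1681, 0.2548]
tcp_rot: [[-0.991, 0.131, -0.001], [0.131, 0.991, -0.0], [0.001, -0.0, -1.0]]
force: [-0.4, -0.5, -3.8]
opening: 0.41
grasp_force: 30.0
time_s: 8.37
position: [0.6457, 0.1682, 0.2546]
tcp_rot: [[-0.991, 0.131, 0.0], [0.131, 0.991, -0.0], [-0.0, -0.0, -1.0]]
force: [0.9, 0.2, -3.9]
opening: 0.41
grasp_force: 30.0
```

```bash
python3 -m handwheel '[[0,0,-0.0005,0,0,0],[0,0,-0.001,0,0,0],[0,0,-0.0015,0,0,0],[0,0,-0.002,0,0,0],[0,0,-0.002,0,0,0],[0,0,-0.002,0,0,0],[0,0,-0.002,0,0,0],[0,0,-0.002,0,0,0]]'
python3 - <<'E'
from h import *
np.set_printoptions(precision=4,suppress=True)
im,d,c=grab("wrist"); P=cloud(c,d); x,y,z=P[...,0],P[...,1],P[...,2]
H,S,V=cv2.split(cv2.cvtColor(im,cv2.COLOR_BGR2HSV))
m=((H<6)|(H>174))&(S>150)&(x>.58)&(x<.8)&(y>.08)&(y<.24)&(z>.15); Q=P[m]; print("red z",np.percentile(Q[:,2],[5,25,50,75,95]))
g=(abs(x-.6457)<.03)&(abs(y-.168)<.03)&(z>.222)&(z<.26)&(S<150)&(V>100)
print("block top z",g.sum(),np.percentile(P[g][:,2],[5,50,95]) if g.any() else 0)
E
```

```text
time_s: 9.03
position: [0.6458, 0.1682, 0.2542]
tcp_rot: [[-0.991, 0.131, 0.001], [0.131, 0.991, -0.0], [-0.001, 0.0, -1.0]]
force: [-2.8, -0.6, 4.8]
opening: 0.409
grasp_force: 30.0
red z [0.1998 0.2092 0.2161 0.2167 0.2174]
block top z 1156 [0.2242 0.2425 0.2558]
```

Contact: the force rose from -3.9 to +4.8 N. I release the basket and retreat upward.

```bash
python3 -m handwheel '[[0,0,0,0,0,0],[0,0,0,0,0,0],[0,0,0,0,0,0],[0,0,0,0,0,0],[0,0,0,0,0,0],[0,0,0.005,0,0,0],[0,0,0.015,0,0,0],[0,0,0.03,0,0,0]]' 0.3
python3 -m handwheel '[[0,0,0.02,0,0,-0.02],[0,0,0.045,0,0,-0.05],[-0.015,0,0.06,0,0,-0.1],[-0.04,0,0.06,0,0,-0.16],[-0.065,0.005,0.06,0,0,-0.22],[-0.09,0.01,0.06,0,0,-0.28],[-0.115,0.015,0.06,0,0,-0.34],[-0.14,0.02,0.06,0,0,-0.4]]' 1
python3 - <<'E'
from h import *
np.set_printoptions(precision=4,suppress=True)
for n in ["scene","top"]:
  a,d,c=grab(n)
  if n=="scene": cv2.imwrite("pics/s4.png",cv2.resize(a[120:270,250:450],(800,600),interpolation=cv2.INTER_CUBIC))
  for q,z in (("basket_grip",.245),("basket_bar",.205)):
    for k in models.tip_of(q,n)[:2]: print(n,q,k["conf"],onz(c,[k["position"]],z),dep(c,d,k["position"]))
E
```

```text
time_s: 9.75
position: [0.645, 0.1681, 0.282]
tcp_rot: [[-0.991, 0.131, -0.003], [0.131, 0.991, -0.0], [0.003, -0.001, -1.0]]
force: [0.2, 0.1, 0.7]
opening: 0.647
grasp_force: 0.0
time_s: 10.42
position: [0.5048, 0.1883, 0.3437]
tcp_rot: [[-0.591, 0.806, 0.002], [0.806, 0.591, 0.0], [-0.001, 0.002, -1.0]]
force: [-0.2, 1.0, -0.5]
opening: 0.993
grasp_force: 0.0
scene basket_grip 0.79 [[0.6489 0.1637 0.245 ]] [0.6561 0.1546 0.255 ]
scene basket_bar 0.67 [[0.8171 0.0105 0.205 ]] [0.7229 0.1433 0.0128]
scene basket_bar 0.62 [[0.6525 0.166  0.205 ]] [0.6604 0.1558 0.2167]
top basket_bar 0.57 [[0.6493 0.175  0.205 ]] [0.6357 0.1657 0.2603]
```

View pics/s4.png

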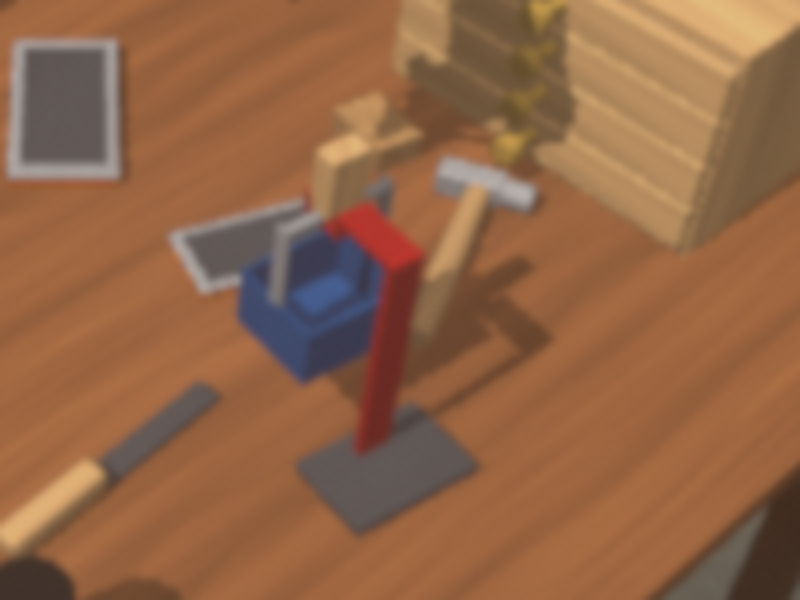

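The basket hangs upright in the hook, with its bar across the throat. Next I turn the gripper and go above the rear of the plate.

```bash
python3 -m handwheel '[[0.002,0.015,0,0,0,-0.06],[0.004,0.03,0,0,0,-0.12],[0.006,0.05,0,0,0,-0.18],[0.008,0.07,0,0,0,-0.24],[0.01,0.09,0,0,0,-0.3],[0.012,0.105,0,0,0,-0.36],[0.015,0.118,0,0,0,-0.42],[0.017,0.124,0,0,0,-0.48]]' 1
python3 -m handwheel '[[0,0,-0.015,0,0,-0.013],[0,0,-0.04,0,0,-0.013],[0,0,-0.07,0,0,-0.013],[0,0,-0.1,0,0,-0.013],[0,0,-0.125,0,0,-0.013],[0,0,-0.14,0,0,-0.013],[0,0,-0.143,0,0,-0.013],[0,0,-0.143,0,0,-0.013]]'
python3 - <<'E'
from h import *
np.set_printoptions(precision=4,suppress=True)
s=bot.read_state(); print(s["position"],s["joint_positions"],"yaw",np.degrees(np.arctan2(s["tcp_rot"][1,1],s["tcp_rot"][0,1])))
im,d,c=grab("wrist"); cv2.imwrite("pics/w5.png",im); P=cloud(c,d); x,y,z=P[...,0],P[...,1],P[...,2]
H,S,V=cv2.split(cv2.cvtColor(im,cv2.COLOR_BGR2HSV))
m=((abs(x-.504)<.11)&(abs(y-.257)<.12)&(S<110)&(V>40)&(z<.03)&(z>.005)).astype(np.uint8)
nn,l,st,_=cv2.connectedComponentsWithStats(m); k=1+np.argmax(st[1:,4])
print("plate",st[k],cv2.minAreaRect(np.float32(onz(c,np.argwhere(l==k)[:,::-1],.012)[:,:2]*1000)))
m=(H>50)&(H<90)&(S>80)&(abs(x-.488)<.08)&(abs(y+.223)<.08)
Q=onz(c,np.argwhere(m)[:,::-1],.026)
if len(Q)>50: print("green",len(Q),cv2.minAreaRect(np.float32(Q[:,:2]*1000)))
E
```

```text
time_s: 11.38
position: [0.5242, 0.3138, 0.3422]
tcp_rot: [[0.32, 0.947, 0.001], [0.947, -0.32, 0.001], [0.001, 0.0, -1.0]]
force: [0.0, 0.2, -0.4]
opening: 1.0
grasp_force: 0.0
time_s: 12.05
position: [0.5232, 0.3118, 0.1981]
tcp_rot: [[0.34, 0.94, -0.002], [0.94, -0.34, -0.001], [-0.002, -0.002, -1.0]]
force: [0.2, -0.6, 1.0]
opening: 0.999
grasp_force: 0.0
[0.5232 0.3118 0.1981] [20.2988 32.3776 87.1347 -0.0037 60.6277 40.1997] yaw -19.89914342035311
plate [ 227  168   61   66 3919] ((512.970947265625, 285.3734130859375), (86.11180114746094, 76.07749938964844), 70.17564392089844)Traceback (most recent call last):
  File "<stdin>", line 10, in <module>
  File "h.py", line 16, in onz
    o,r=ray(c,uv); return o+r*((z-o[2])/r[:,2])[:,None]
        ~~~^^^^^^
  File "h.py", line 13, in ray
    p=cv2.undistortPoints(np.float64(uv).reshape(-1,1,2),K,D).reshape(-1,2)
      ~~~~~~~~~~~~~~~~~~~^^^^^^^^^^^^^^^^^^^^^^^^^^^^^^^^^^^^
cv2.error: OpenCV(4.12.0) /io/opencv/modules/calib3d/src/undistort.dispatch.cpp:347: error: (-215:Assertion failed) CV_IS_MAT(_src) && CV_IS_MAT(_dst) && (_src->rows == 1 || _src->cols == 1) && (_dst->rows == 1 || _dst->cols == 1) && _src->cols + _src->rows - 1 == _dst->rows + _dst->cols - 1 && (CV_MAT_TYPE(_src->type) == CV_32FC2 || CV_MAT_TYPE(_src->type) == CV_64FC2) && (CV_MAT_TYPE(_dst->type) == CV_32FC2 || CV_MAT_TYPE(_dst->type) == CV_64FC2) in function 'cvUndistortPointsInternal'
```

View pics/w5.png

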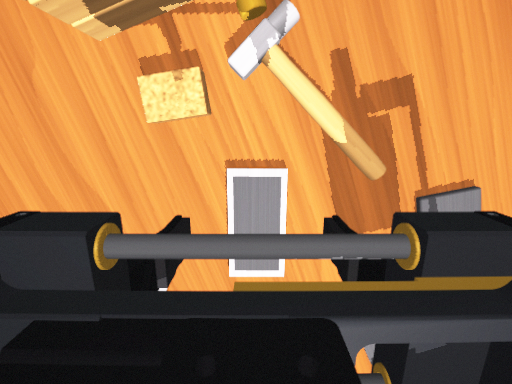

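The plate's rear end at (257,170) lies between the jaws, with its rear edge at (0.528, 0.326), as predicted. I go down and grip its sides.

```bash
python3 -m handwheel '[[-0.001,-0.001,-0.015,0,0,0],[-0.001,-0.001,-0.04,0,0,0],[-0.001,-0.001,-0.075,0,0,0],[-0.001,-0.001,-0.11,0,0,0],[-0.001,-0.001,-0.14,0,0,0],[-0.001,-0.001,-0.16,0,0,0],[-0.001,-0.001,-0.168,0,0,0],[-0.001,-0.001,-0.171,0,0,0]]'
python3 -m handwheel '[[0,0,0,0,0,0],[0,0,0,0,0,0],[0,0,0,0,0,0],[0,0,0,0,0,0],[0,0,0,0,0,0],[0,0,0,0,0,0],[0,0,0,0,0,0],[0,0,0,0,0,0]]' 0.3
```

```text
time_s: 12.77
position: [0.5225, 0.3114, 0.0282]
tcp_rot: [[0.34, 0.94, 0.0], [0.94, -0.34, 0.0], [0.0, 0.0, -1.0]]
force: [-0.5, -0.5, -0.5]
opening: 0.999
grasp_force: 0.0
time_s: 13.43
position: [0.5232, 0.3118, 0.0305]
tcp_rot: [[0.34, 0.94, 0.004], [0.94, -0.34, 0.002], [0.003, 0.003, -1.0]]
force: [-0.2, -0.4, 6.9]
opening: 0.867
grasp_force: 30.0
```

```bash
python3 -m handwheel '[[-0.012,-0.01,0,0,0,0],[-0.03,-0.025,0,0,0,0],[-0.046,-0.038,0,0,0,0],[-0.06,-0.055,0,0,0,0.02],[-0.066,-0.08,0,0,0,0.05],[-0.071,-0.105,0,0,0,0.08],[-0.075,-0.13,0,0,0,0.11],[-0.08,-0.155,0,0,0,0.14]]'
python3 -m handwheel '[[-0.005,-0.025,0,0,0,0.03],[-0.01,-0.05,0,0,0,0.06],[-0.014,-0.073,0,0,0,0.09],[-0.018,-0.095,0,0,0,0.12],[-0.022,-0.115,0,0,0,0.15],[-0.026,-0.13,0,0,0,0.175],[-0.028,-0.141,0,0,0,0.186],[-0.028,-0.141,0,0,0,0.186]]'
python3 - <<'E'
from h import *
np.set_printoptions(precision=4,suppress=True)
s=bot.read_state(); print(s["position"],"yaw",np.degrees(np.arctan2(s["tcp_rot"][1,1],s["tcp_rot"][0,1])),s["grasp_force"])
for n in ["top","scene"]:
  im,d,c=grab(n); cv2.imwrite(f"pics/{n}6.png",im); P=cloud(c,d); x,y,z=P[...,0],P[...,1],P[...,2]
  H,S,V=cv2.split(cv2.cvtColor(im,cv2.COLOR_BGR2HSV))
  m=(H>50)&(H<90)&(S>80)&(abs(x-.488)<.08)&(abs(y+.223)<.08)
  Q=onz(c,np.argwhere(m)[:,::-1],.026); print("green",n,len(Q),cv2.minAreaRect(np.float32(Q[:,:2]*1000)))
  m=((abs(x-.44)<.1)&(abs(y+.03)<.11)&(S<110)&(V>40)&(z<.025)&(z>.005)).astype(np.uint8)
  nn,l,st,_=cv2.connectedComponentsWithStats(m); k=1+np.argmax(st[1:,4])
  w=onz(c,np.argwhere(l==k)[:,::-1],.012)[:,:2]*1000
  print("plate",n,st[k],cv2.minAreaRect(np.float32(w)))
a=cv2.imread("pics/top6.png")[150:250,220:380];b=cv2.imread("pics/scene6.png")[160:290,160:320]
cv2.imwrite("pics/c6.png",np.hstack([cv2.resize(a,(400,250)),cv2.resize(b,(400,325))[:250]]))
E
```

```text
time_s: 14.1
position: [0.4437, 0.1571, 0.0305]
tcp_rot: [[0.067, 0.998, 0.006], [0.998, -0.067, 0.003], [0.003, 0.006, -1.0]]
force: [2.5, 8.6, 11.2]
opening: 0.865
grasp_force: 30.1
time_s: 14.77
position: [0.4136, 0.0141, 0.0304]
tcp_rot: [[-0.301, 0.954, 0.002], [0.954, 0.301, -0.001], [-0.001, 0.002, -1.0]]
force: [-4.0, -6.4, 18.1]
opening: 0.87
grasp_force: 30.0
[0.4136 0.0141 0.0304] yaw 17.492596952360064 29.9809992313385
green top 882 ((487.8544921875, -222.99041748046875), (81.03601837158203, 87.10462188720703), 17.332399368286133)
plate top [297 192   6   4  14] ((484.10040283203125, -98.32263946533203), (14.241512298583984, 8.576977729797363), 88.98198699951172)Traceback (most recent call last):
  File "<stdin>", line 8, in <module>
  File "h.py", line 16, in onz
    o,r=ray(c,uv); return o+r*((z-o[2])/r[:,2])[:,None]
        ~~~^^^^^^
  File "h.py", line 13, in ray
    p=cv2.undistortPoints(np.float64(uv).reshape(-1,1,2),K,D).reshape(-1,2)
      ~~~~~~~~~~~~~~~~~~~^^^^^^^^^^^^^^^^^^^^^^^^^^^^^^^^^^^^
cv2.error: OpenCV(4.12.0) /io/opencv/modules/calib3d/src/undistort.dispatch.cpp:347: error: (-215:Assertion failed) CV_IS_MAT(_src) && CV_IS_MAT(_dst) && (_src->rows == 1 || _src->cols == 1) && (_dst->rows == 1 || _dst->cols == 1) && _src->cols + _src->rows - 1 == _dst->rows + _dst->cols - 1 && (CV_MAT_TYPE(_src->type) == CV_32FC2 || CV_MAT_TYPE(_src->type) == CV_64FC2) && (CV_MAT_TYPE(_dst->type) == CV_32FC2 || CV_MAT_TYPE(_dst->type) == CV_64FC2) in function 'cvUndistortPointsInternal'
```

```bash
python3 - <<'E'
import cv2,numpy as np
a=cv2.imread("pics/top6.png")[150:250,220:380];b=cv2.imread("pics/scene6.png")[150:280,140:348]
cv2.imwrite("pics/c6.png",np.vstack([cv2.resize(a,(480,300)),cv2.resize(b,(480,300))]))
E
```

```text
(no output)
```

View pics/c6.png

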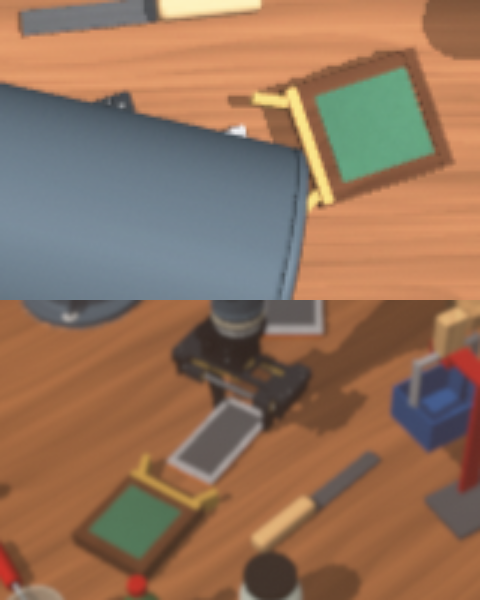

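Top: the arm hides the plate. Bottom: the scene view shows the plate aligned in front of the wings, with its front edge at (170,460)–(215,478) in the crop. I check its lateral offset in numbers.

```bash
python3 - <<'E'
from h import *
np.set_printoptions(precision=4,suppress=True)
im=cv2.imread("pics/scene6.png"); k=cams.calibration("scene"); c=(np.array(k["mtx"]),np.array(k["dist_coeffs"]),np.array(k["R"]),np.array(k["t"]))
H,S,V=cv2.split(cv2.cvtColor(im,cv2.COLOR_BGR2HSV))
def comp(m,seed,z):
  n,l,st,_=cv2.connectedComponentsWithStats(m.astype(np.uint8)); v,u=np.nonzero(m); i=np.argmin((u-seed[0])**2+(v-seed[1])**2)
  q=l==l[v[i],u[i]]; w=onz(c,np.argwhere(q)[:,::-1],z)[:,:2]; print(q.sum(),cv2.minAreaRect(np.float32(w*1000))); return w
g=comp((H>45)&(H<95)&(S>60),(199,246),.026)
p=comp((S<95)&(V>50),(230,212),.012)
a=np.radians(-72.65);R=np.array([[np.cos(a),np.sin(a)],[-np.sin(a),np.cos(a)]])
for nm,o in (("case by top",np.array([.488,-.2232])),):
  f=(p-o)@R.T; print(nm,"plate x range",np.percentile(f[:,0],[.5,99.5]))
  for lo,hi in ((-.20,-.18),(-.17,-.15),(-.145,-.125)):
    s=f[(f[:,0]>lo)&(f[:,0]<hi)]; print(lo,s[:,1].min(),s[:,1].max())
E
```

```text
610 ((486.7442321777344, -224.1703643798828), (81.28555297851562, 86.31940460205078), 17.62451171875)
31891 ((-349.60003662109375, 382.8221435546875), (3020.339599609375, 1896.14306640625), 47.635257720947266)
case by top plate x range [-2.2268 -0.1378]
-0.2 -0.03869291147478213 0.04228749356051484
-0.17 -0.03676443478781173 0.0410829961590128
-0.145 -0.037475021226913555 0.04169836506723323
```

```bash
python3 -m handwheel '[[0.001,-0.007,0.001,0,0,0],[0.004,-0.017,0.001,0,0,0],[0.007,-0.027,0.001,0,0,0],[0.01,-0.037,0.001,0,0,0],[0.013,-0.047,0.001,0,0,0],[0.016,-0.056,0.001,0,0,0],[0.018,-0.063,0.001,0,0,0],[0.0195,-0.067,0.001,0,0,0]]'
python3 -m handwheel '[[0.001,-0.004,0,0,0,0],[0.002,-0.008,0,0,0,0],[0.004,-0.012,0,0,0,0],[0.005,-0.016,0,0,0,0],[0.006,-0.019,0,0,0,0],[0.006,-0.019,0,0,0,0],[0.006,-0.019,0,0,0,0],[0.006,-0.019,0,0,0,0]]'
```

```text
time_s: 15.53
position: [0.4309, -0.0506, 0.0305]
tcp_rot: [[-0.301, 0.954, -0.004], [0.954, 0.301, 0.003], [0.004, -0.003, -1.0]]
force: [-1.7, 11.1, 14.0]
opening: 0.867
grasp_force: 30.0
time_s: 16.2
position: [0.4366, -0.0691, 0.0305]
tcp_rot: [[-0.301, 0.954, -0.005], [0.954, 0.301, 0.003], [0.004, -0.004, -1.0]]
force: [-3.6, 6.2, 14.6]
opening: 0.87
grasp_force: 30.0
```

```bash
python3 -m handwheel '[[0.0015,-0.005,0,0,0,0],[0.003,-0.01,0,0,0,0],[0.0045,-0.015,0,0,0,0],[0.006,-0.02,0,0,0,0],[0.0075,-0.025,0,0,0,0],[0.009,-0.029,0,0,0,0],[0.009,-0.029,0,0,0,0],[0.009,-0.029,0,0,0,0]]'
python3 - <<'E'
from h import *
im,_,_=grab("scene"); cv2.imwrite("pics/s7.png",cv2.resize(im[170:280,140:286],(800,600),interpolation=cv2.INTER_CUBIC))
E
```

```text
time_s: 16.87
position: [0.4455, -0.098, 0.0306]
tcp_rot: [[-0.301, 0.954, -0.005], [0.954, 0.301, 0.003], [0.005, -0.004, -1.0]]
force: [-4.4, 7.1, 13.9]
opening: 0.866
grasp_force: 30.0
```

View pics/s7.png

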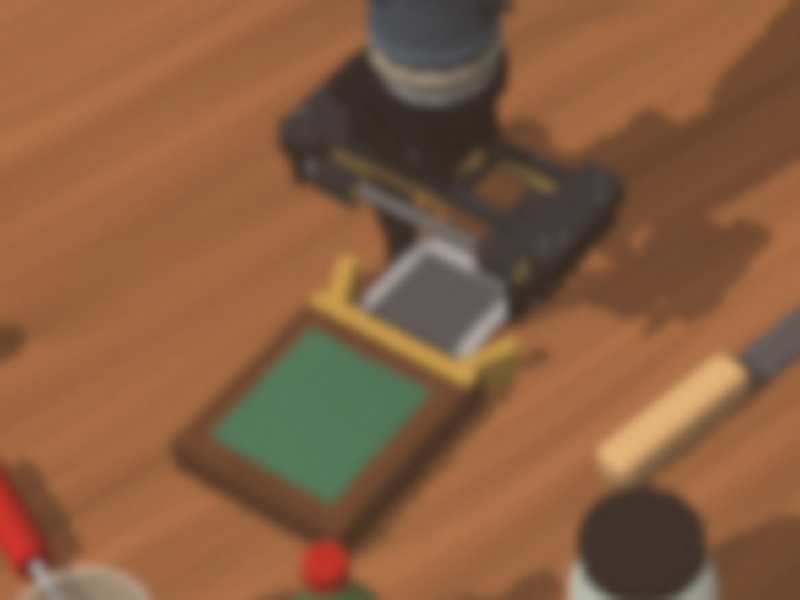

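The plate is entering the slot squarely: its front is under the brass bar, and both rims are visible at (375,300) and (480,335). I go on 22 mm and then open.

```bash
python3 -m handwheel '[[0.0015,-0.005,0,0,0,0],[0.003,-0.01,0,0,0,0],[0.0045,-0.015,0,0,0,0],[0.0055,-0.019,0,0,0,0],[0.0065,-0.021,0,0,0,0],[0.0065,-0.021,0,0,0,0],[0.0065,-0.021,0,0,0,0],[0.0065,-0.021,0,0,0,0]]'
python3 -m handwheel '[[0,0,0,0,0,0],[0,0,0,0,0,0],[0,0,0,0,0,0],[0,0,0,0,0,0],[0,0,0,0,0,0],[0,0,0.005,0,0,0],[0,0,0.02,0,0,0],[0,0,0.04,0,0,0]]' 1
```

```text
time_s: 17.58
position: [0.4517, -0.1184, 0.0305]
tcp_rot: [[-0.301, 0.954, -0.006], [0.954, 0.301, 0.004], [0.006, -0.004, -1.0]]
force: [-4.1, 8.1, 14.4]
opening: 0.864
grasp_force: 30.0
time_s: 18.25
position: [0.454, -0.1206, 0.0691]
tcp_rot: [[-0.3, 0.954, -0.003], [0.954, 0.3, 0.002], [0.002, -0.002, -1.0]]
force: [0.0, -0.3, 0.1]
opening: 0.999
grasp_force: 0.0
```

```bash
python3 -m handwheel '[[-0.005,0.015,0.005,0,0,0],[-0.011,0.035,0.005,0,0,0],[-0.016,0.05,0.005,0,0,0],[-0.017,0.0545,0.005,0,0,0],[-0.017,0.0545,0.005,0,0,0],[-0.017,0.0545,0.005,0,0,0],[-0.017,0.0545,0.005,0,0,0],[-0.017,0.0545,0.005,0,0,0]]' -1
python3 -m handwheel '[[0,0,0,0,0,0],[0,0,0,0,0,0],[0,0,-0.005,0,0,0],[0,0,-0.015,0,0,0],[0,0,-0.03,0,0,0],[0,0,-0.04,0,0,0],[0,0,-0.045,0,0,0],[0,0,-0.045,0,0,0]]'
```

```text
time_s: 18.92
position: [0.4384, -0.0671, 0.0744]
tcp_rot: [[-0.3, 0.954, 0.001], [0.954, 0.3, -0.0], [-0.001, 0.001, -1.0]]
force: [0.3, -1.4, 0.5]
opening: 0.477
grasp_force: 0.0
time_s: 19.58
position: [0.4371, -0.0662, 0.0284]
tcp_rot: [[-0.3, 0.954, -0.002], [0.954, 0.3, 0.001], [0.001, -0.002, -1.0]]
force: [-0.5, 0.2, 0.4]
opening: 0.009
grasp_force: 0.0
```

```bash
python3 -m handwheel '[[0.002,-0.006,0,0,0,0],[0.004,-0.013,0,0,0,0],[0.006,-0.02,0,0,0,0],[0.008,-0.027,0,0,0,0],[0.01,-0.033,0,0,0,0],[0.012,-0.038,0,0,0,0],[0.0135,-0.043,0,0,0,0],[0.0149,-0.0478,0,0,0,0]]'
python3 -m handwheel '[[0.0005,-0.002,0,0,0,0],[0.001,-0.004,0,0,0,0],[0.002,-0.006,0,0,0,0],[0.0025,-0.008,0,0,0,0],[0.0025,-0.008,0,0,0,0],[0.0025,-0.008,0,0,0,0],[0.0025,-0.008,0,0,0,0],[0.0025,-0.008,0,0,0,0]]'
```

```text
time_s: 20.25
position: [0.4515, -0.1132, 0.03]
tcp_rot: [[-0.299, 0.954, -0.002], [0.954, 0.299, 0.003], [0.003, -0.001, -1.0]]
force: [1.1, 8.7, 2.9]
opening: 0.006
grasp_force: 3.8
time_s: 20.92
position: [0.4522, -0.1161, 0.03]
tcp_rot: [[-0.297, 0.955, -0.007], [0.955, 0.297, 0.009], [0.011, -0.004, -1.0]]
force: [7.6, 27.3, 7.1]
opening: 0.005
grasp_force: 11.9
```

```bash
python3 - <<'E'
from h import *
np.set_printoptions(precision=4,suppress=True)
im,d,c=grab("scene"); cv2.imwrite("pics/s8.png",cv2.resize(im[190:270,160:267],(800,600),interpolation=cv2.INTER_CUBIC))
im,d,c=grab("wrist"); cv2.imwrite("pics/w8.png",im)
E
```

```text
(no output)
```

View pics/s8.png

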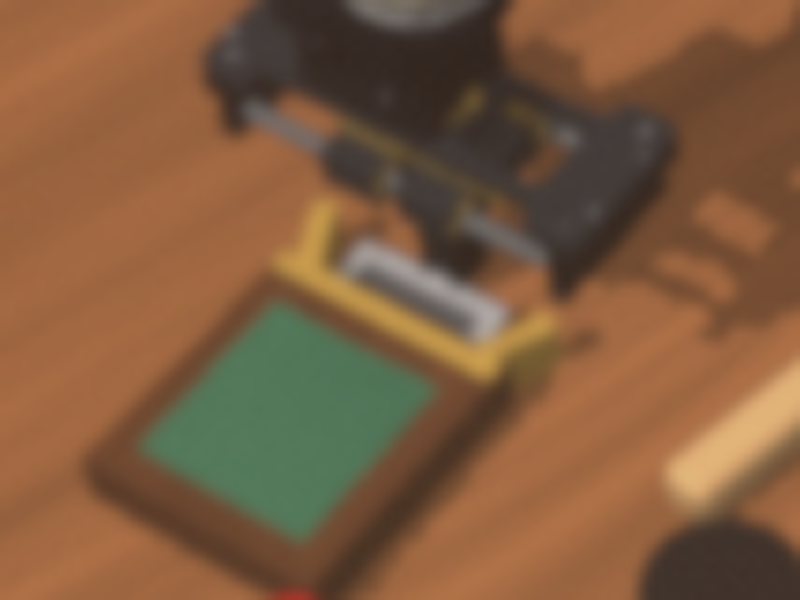

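The plate's rear rim shows at (345,260)–(500,325), about level with the wing tips. I measure the rear edge.

```bash
python3 - <<'E'
from h import *
np.set_printoptions(precision=4,suppress=True)
im,d,c=grab("scene"); H,S,V=cv2.split(cv2.cvtColor(im,cv2.COLOR_BGR2HSV))
g=((H>45)&(H<95)&(S>60)); n,l,st,_=cv2.connectedComponentsWithStats(g.astype(np.uint8)); k=l[246,199]
r=cv2.minAreaRect(np.float32(onz(c,np.argwhere(l==k)[:,::-1],.026)[:,:2]*1000)); print(r)
o=np.array(r[0])/1000; a=np.radians(-72.6);R=np.array([[np.cos(a),np.sin(a)],[-np.sin(a),np.cos(a)]])
m=(S<95)&(V>130); uv=np.argwhere(m)[:,::-1]; f=(onz(c,uv,.012)[:,:2]-o)@R.T
s=(abs(f[:,0]+.08)<.035)&(abs(f[:,1])<.05); f=f[s]
for y0 in np.arange(-.04,.045,.01):
  q=f[abs(f[:,1]-y0)<.005]; print(round(y0,3),len(q),q[:,0].min() if len(q) else 0,q[:,0].max() if len(q) else 0)
print(f[:,1].min(),f[:,1].max())
E
```

```text
((486.7615966796875, -224.21951293945312), (81.69747161865234, 86.99352264404297), 16.054718017578125)
-0.04 7 -0.10083180105797916 -0.08571441722932055
-0.03 16 -0.10425038096002814 -0.08241262849985351
-0.02 11 -0.10435246049549261 -0.09259267040195683
-0.01 7 -0.10100793044374283 -0.09266832013741724
0.0 7 -0.10111982722118383 -0.09274275978022561
0.01 8 -0.1011741439595801 -0.09281599863889449
0.02 10 -0.10458926094505817 -0.09295891045596538
0.03 17 -0.10463352951193795 -0.08160404902012833
0.04 6 -0.09804097549052836 -0.0832661302974507
-0.03958426501799145 0.03858850581643669
```

```bash
python3 - <<'E'
from h import *
np.set_printoptions(precision=4,suppress=True)
P=np.load("d_top.npy"); im=cv2.imread("pics/top2.png"); H,S,V=cv2.split(cv2.cvtColor(im,cv2.COLOR_BGR2HSV))
a=np.radians(-72.66);R=np.array([[np.cos(a),np.sin(a)],[-np.sin(a),np.cos(a)]]); o=np.array([.488,-.223])
f=(P[...,:2]-o)@R.T; z=P[...,2]; near=(abs(f[...,0])<.12)&(abs(f[...,1])<.09)
m=near&(z>.017)&(z<.04)
for y0 in np.arange(-.06,.061,.015):
  q=m&(abs(f[...,1]-y0)<.004); print(round(y0,3),q.sum(),"x",f[q][:,0].min() if q.any() else 0,f[q][:,0].max() if q.any() else 0)
for x0 in (-.04,0,.04):
  q=m&(abs(f[...,0]-x0)<.004); print("x0",x0,"y",f[q][:,1].min(),f[q][:,1].max())
b=near&(H>18)&(H<32)&(S>110)&(V>130); print("brass",b.sum(),"x",np.percentile(f[b][:,0],[1,50,99]),"y",f[b][:,1].min(),f[b][:,1].max())
g=near&(H>50)&(H<90)&(S>80); print("green x",f[g][:,0].min(),f[g][:,0].max(),"y",f[g][:,1].min(),f[g][:,1].max())
s=bot.read_state();print(s["position"],s["force"])
E
```

```text
-0.06 71 x -0.10091380598430863 0.05956356498856048
-0.045 142 x -0.08587003843937246 0.05909352019282135
-0.03 134 x -0.07124560176225916 0.060302528408905036
-0.015 134 x -0.0716782731550249 0.05970797213407317
0.0 134 x -0.071819629949278 0.06040057827834514
0.015 134 x -0.07133637044715029 0.060711368358513
0.03 129 x -0.07159423920761869 0.06079765324337454
0.045 145 x -0.08748287618836657 0.06019568823190011
0.06 33 x -0.09997135849927968 0.055311816576729435
x0 -0.04 y -0.058208756147917054 0.05705851224160613
x0 0 y -0.05939717103603462 0.0572314515811179
x0 0.04 y -0.05915545160342192 0.056427474605866466
brass 223 x [-0.1007 -0.067  -0.0593] y -0.06274784423639969 0.06170882424775765
green x -0.044075252295631875 0.04313226758487365 y -0.0406582926837407 0.040376955026032016
[ 0.4522 -0.1161  0.03  ] [ 7.005  27.3195  6.7958]
```

By depth, the roof and brass run from -71 to +60 mm about the green patch, and the wings start at -101 mm. So the case's origin lies about 10.5 mm before the patch, and the rear edge at -101 mm means the plate is home at the stop. I back off and clear the view.

```bash
python3 -m handwheel '[[-0.002,0.006,0,0,0,0],[-0.005,0.016,0,0,0,0],[-0.009,0.03,0,0,0,0],[-0.009,0.03,0.02,0,0,0],[-0.009,0.03,0.05,0,0,0],[-0.009,0.04,0.085,0,0,0],[-0.009,0.07,0.12,0,0,0],[-0.009,0.1,0.15,0,0,0]]'
python3 -m handwheel '[[0,0.03,0.02,0,0,0],[0,0.065,0.04,0,0,0],[0,0.1,0.05,0,0,0],[0,0.135,0.05,0,0,0],[0,0.17,0.05,0,0,0],[0,0.2,0.05,0,0,0],[0,0.22,0.05,0,0,0],[0,0.22,0.05,0,0,0]]'
python3 - <<'E'
from h import *
np.set_printoptions(precision=4,suppress=True)
im,d,c=grab("top"); P=cloud(c,d); H,S,V=cv2.split(cv2.cvtColor(im,cv2.COLOR_BGR2HSV))
a=np.radians(-72.66);R=np.array([[np.cos(a),np.sin(a)],[-np.sin(a),np.cos(a)]]); o=np.array([.488,-.223])+R.T@[-.0105,-.0007]
uv=np.argwhere((S<95)&(V>60))[:,::-1]; f=(onz(c,uv,.012)[:,:2]-o)@R.T
f=f[(abs(f[:,0]+.085)<.035)&(abs(f[:,1])<.05)]
for y0 in (-.03,-.015,0,.015,.03): print(y0,f[abs(f[:,1]-y0)<.005][:,0].min())
print("y",f[:,1].min(),f[:,1].max())
for n in ["top","scene"]:
  im,d,c=grab(n)
  for q,z in (("basket_grip",.245),("basket_bar",.205)):
    for k in models.tip_of(q,n)[:1]: print(n,q,round(k["conf"],2),onz(c,[k["position"]],z))
im,d,c=grab("top");P=cloud(c,d)
m=(abs(P[...,0]-.646)<.03)&(abs(P[...,1]-.168)<.035)&(P[...,2]>.255)&(P[...,2]<.275)
print("block top",m.sum(),cv2.minAreaRect(np.float32(P[m][:,:2]*1000)),np.median(P[m][:,2]) )
E
```

```text
time_s: 21.73
position: [0.4461, -0.0259, 0.1776]
tcp_rot: [[-0.297, 0.955, 0.001], [0.955, 0.297, -0.001], [-0.001, 0.001, -1.0]]
force: [1.2, 0.6, 0.6]
opening: 0.006
grasp_force: 0.0
time_s: 22.4
position: [0.4454, 0.1974, 0.2259]
tcp_rot: [[-0.304, 0.953, 0.001], [0.953, 0.304, 0.001], [0.001, 0.001, -1.0]]
force: [0.6, -1.1, -0.5]
opening: 0.006
grasp_force: 0.0
-0.03 -0.09284021348475413
-0.015 -0.09365252416723199
0 -0.09359972906679524
0.015 -0.09349329524889945
0.03 -0.09430619295658081
y -0.040442207569287354 0.03779564118539901
top basket_grip 0.73 [[0.6502 0.1631 0.245 ]]
top basket_bar 0.72 [[0.6406 0.168  0.205 ]]
scene basket_grip 0.57 [[0.6521 0.1575 0.245 ]]
scene basket_bar 0.96 [[0.6439 0.1632 0.205 ]]
block top 166 ((646.6019897460938, 167.71078491210938), (35.94210433959961, 22.173120498657227), 83.11076354980469) 0.26419203678437875
```

```bash
python3 -c "
from rig import bot
print(bot.hand_in())"
```

```text
the job is handed in; nothing more can be done
None
```

I handed the job in at about 23 s; the hand-in returned no verdict. The basket hangs upright in the hook, its grip block within about 1 mm of the planned position. The plate sits square in the slot, pushed until it stopped at 28 N; the last look put its rear end 2–3 mm short of nominal, within the 6 mm allowed.

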